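# Find the concealed catch of a parts drawer by touch and press it

## Task

The drawer of the low grey drawer unit is held by a concealed catch: one of the recessed plates in the unit's flat top panel is a push button, its twins are dead, and only touch can tell them apart. Feel along the panel with the fingertips, find the plate that gives, and press it down until the drawer springs out, then let go of it and move clear. Do not touch the drawer itself, grasp nothing, and leave the bearing, the can and the carton where they stand.

Things in the scene. Friction and masses are not known exactly. Their poses are not given: they have to be found in the camera images.
- unit: low fixed drawer unit of grey painted metal, 220 deep (x) by 352 wide (y) by 90 mm high. Origin at the centre of its underside on the work surface; its x points from the drawer front to the back, its z up. Its flat top holds a row of five pale plastic tiles along y
- panel (a point): all in mm: centre of the row of tiles, on the unit's top (unit x = -30, y = 0, z = 90), axes as the unit. Tiles 72 (x) by 64 (y), flush, edge to edge, centred at y = -128, -64, 0, 64, 128. Two are plain; three have a central square recess 54 wide with a plate 3 below the top: two plates rigid, one the release. Their order changes from run to run. Closed fingertips fit in a recess
- release (a joint): the sprung release plate, 51 mm square, in one of the three recesses, which one is unknown: 0 at rest (3 mm below the panel's top), grows as it is pressed straight down to its stop at 0.007 m. Needs about 2 N to start and 5 N to reach the stop; the catch lets go at about 0.004 to 0.005 m. Springs back when let go
- drawer: the unit's shallow full-width drawer, flush front at the -x side, no handle; origin coincides with the unit's origin while shut. When the catch lets go a spring drives it towards the unit's -x by 50 mm within about one second, where it stays; the catch cannot be overcome by pulling
- bearing: loose steel ring, 52 diameter, 18 mm high, standing on the rear part of the unit's top; origin at the centre of its underside. To be left alone
- can: loose can, 66 diameter, 100 mm high, on the work surface beside the unit; origin at the centre of its underside. To be left alone
- carton: loose open carton holding small parts, 150 by 75 by 60 mm high, on the work surface beside the unit; origin at the centre of its underside. To be left alone

How it is judged:
By the outcome, as a careful person would: the job done as asked, in the order asked, and still so for the second after the job is handed in, with the robot touching nothing.
It also fails if it takes over 48 s, if anything falls off the work surface, if the arm or the gripper's body presses on something with over 40 N, if the wrist force passes 120 N, or if a joint passes its speed limit or range.

## Robot

A 6-joint arm with a two-finger parallel gripper is mounted at the origin on the work surface. World frame = base frame: x ahead of the robot, y to its left, z up, the work surface at z = 0. Lengths are in mm, angles in degrees, forces in N, time in s.
With the tool pointing down it reaches from about 400 to 925 mm from the base axis. Payload 12.5 kg.
Tool frame: the origin (TCP) lies on the front face of the gripper's body, between the roots of the fingers; the fingertips stand 78 mm ahead of it and the grasp point (between the pads) lies 59 mm ahead of it; z points along the fingers, y is the line along which they close (so a half turn about z gives the same grasp; the last joint's range is limited). The gripper opens to 95 mm and grips with 3 to 60 N. Pads are 20 mm wide; open, the fingers measure 119 mm over their backs; the gripper's body (75 mm by 180 mm) begins 59 mm behind the grasp point.
Start: joints at [-74.576, 28.126, 89.318, -0, 62.55, -6.05], TCP at [228.826, -581.616, 292.261] pointing down, gripper open.
Joint ranges: [-177.58, 177.58], [-47.91, 125.51], [2.72, 160], [-65.01, 245.01], [3.68, 167.84], [-153.87, 153.87]. Speed limits (degrees/s): [127.2, 127.2, 159.86, 180, 180, 180].

## Interface

Orientations are given as a 3x3 rotation matrix whose columns are the frame's x, y, z axes.
In Python, from station import manip, snapshot, trace, landmark_of gives the robot as it stands.
- The arm moves only by the tool servo_tool, never from a script. Its argument "commands" is one flat list of numbers, 5 for each row, row after row: the shift along the tool's x, y, z in cm, then the turn about the tool's z in rad, then the opening, from -1 (shut) to 1 (fully open), so that 0 is half open. A call has 1 to 12 rows; each row is the pose to reach, as a shift and turn from the pose commanded when the call began, along the tool's axes at that moment; what a row does not reach only later rows make up. A row lasts 1/10 s, in which the tool goes at most 50 mm and 8.59 degrees, less where a joint would pass 70% of its speed; a pose out of reach is approached as far as the arm can. A call with a gripper value outside its range is refused whole. The fingers move at their own pace and stop on an object; "squeeze" is the grip in N (left out, the last holds). Time passes only in rows, so rows that repeat a pose let the fingers close. It gives the time, the measured TCP pose, the force, the opening and the grip force at its end, in the units of the state.
- manip.get_obs(): the state, without advancing time (a new reading comes with each control period).
- snapshot(name): name is "scene" or "top"; returns a dict with "color" (400x640x3 uint8, blue, green, red), "depth" (400x640 float32, mm along the optical axis (not along the pixel's ray), 0 where there is no reading), "fx", "fy", "cx", "cy" (pixels), "cam_to_world" (4x4, takes a point from camera to world coordinates). Camera axes: x right, y down, z forward; pixel columns grow to the right and rows downward; lengths in mm; the calibration is good to about 2 mm. A picture is of the moment at which its call begins.
- manip.sign_off(): hands the job in; it is judged then, once.
Trained networks look in a picture, given as the dict that the camera call returned (one of the last four; its "shot" number tells which), for a name from the list of things; names that differ only in an ending like _2 or _b are one class to them, and where a whole thing is asked for, a point or a joint stands for the part that bears it (a point fixed in the world has none). Each returns a list of dicts, best first, with "score" (0 to 1); they miss things now and then, are a little off and sometimes report something else, mostly with a low value. They report only what shows in the picture. A call takes as long as a camera call.
- trace(picture, target): "region" (400x640 bool, what is visible of it) and "point" ([column, row] in pixels, amid what is visible of it).
- landmark_of(picture, target): "point" ([column, row] in pixels: a listed point, or the origin of a listed thing).
The state is a dict: "t": time; "joint_positions": joint angles; "qd": joint speeds; "effort": joint torques, N m; "position": TCP position; "orientation": TCP orientation; "force": force on the tool from outside, world axes, zero at the start; "torque": the same for the moment, N m; "gripper_width": finger opening in mm; "grasp_force": force on a finger pad.
Only numpy, scipy, OpenCV 4.12 (cv2) and the standard library are available. Lean on these libraries where they do the work, as an engineer would, in place of code of your own. Each camera call takes 0.05 s, during which the arm holds its last target. There are 200 camera calls.

## Working session

There is one attempt and no reset: what is moved stays moved. The work goes in short steps, Python scripts to look and compute and a tool call to move; the robot and the scene stay as the last step left them, time stands still between calls to the robot, and variables do not carry over. Pictures are saved under pics/ and viewed, at most 10 in all, crops included, and the job is handed in when it is done.

Besides the shell and the picture viewer there is one more tool, called after ">>>" by a JSON object that holds its "fn" and its "kwargs", one argument or row to a line. servo_tool: Moves the arm, as the interface text tells. Its arguments: {"type":"object","properties":{"commands":{"type":"array"},"squeeze":{"type":"number"}},"required":["commands"]}

```bash
mkdir -p pics; cat > h.py <<'E'
import numpy as np, cv2
from station import manip, snapshot, trace, landmark_of
def world(s,uv,z=None):
    u,v=np.array(uv,float); M=s["cam_to_world"]
    d=np.array([(u-s["cx"])/s["fx"],(v-s["cy"])/s["fy"],1.])
    if z is None:
        k=s["depth"][int(round(v)),int(round(u))]
    else:
        k=(z-M[2,3])/(M[:3,:3]@d)[2]
    return M[:3,:3]@(d*k)+M[:3,3]
E
python3 - <<'E'
from h import *
ss={n:snapshot(n) for n in("scene","top")}
for n,s in ss.items():
    cv2.imwrite(f"pics/{n}0.png",s["color"])
    print(n,s["cam_to_world"][:3,3].round())
    for t,z in(("panel",90),("unit",None),("bearing",None),("can",None),("carton",None)):
        for r in landmark_of(s,t)[:1]: print(t,"lm",r["score"],np.round(r["point"]),world(s,r["point"],z if z else (90 if t=="bearing" else 0)).round(1))
        for r in trace(s,t)[:1]: print(t,"tr",r["score"],np.round(r["point"]),world(s,r["point"]).round(1))
s=ss["top"]
r=trace(s,"unit")
if r:
    v,u=np.nonzero(r[0]["region"]); P=np.array([world(s,(a,b)) for a,b in zip(u,v)])
    P=P[abs(P[:,2]-90)<8]; print(cv2.minAreaRect(P[:,:2].astype(np.float32)), P[:,2].mean())
o=manip.get_obs();print(o["t"],o["position"],o["orientation"].__repr__(),o["force"])
E
```

```text
scene [1020. -625.  792.]
panel lm 0.76 [321. 166.] [524.   78.4  90. ]
panel tr 0.91 [328. 198.] [603.2  -4.7  91. ]
unit lm 0.56 [335. 200.] [566.7  79.3   0. ]
unit tr 0.96 [331. 197.] [605.5   3.   88.8]
bearing lm 0.83 [358. 183.] [629.4  76.4  90. ]
bearing tr 0.91 [357. 180.] [622.7  86.   88.3]
can lm 0.68 [392. 159.] [605.3 306.    0. ]
can tr 0.89 [397. 138.] [619.7 284.1  90.4]
carton lm 0.63 [255. 272.] [ 553.  -206.7    0. ]
carton tr 0.55 [250. 265.] [ 565.8 -227.2   55.7]
top [ 418.   15. 1252.]
panel tr 0.74 [284. 204.] [583.8  76.9  92.9]
unit lm 0.7 [287. 220.] [553.1  74.8   0. ]
unit tr 0.7 [285. 204.] [582.9  76.1  90.4]
bearing lm 0.89 [284. 187.] [626.   78.3  90. ]
bearing tr 0.58 [288. 185.] [629.9  67.8  89.7]
can lm 0.78 [197. 203.] [601.9 309.5   0. ]
can tr 0.95 [194. 200.] [596.5 292.4 100.7]
carton lm 0.88 [397. 223.] [ 540.6 -210.9    0. ]
carton tr 0.83 [399. 220.] [ 549.  -216.2    4.2]
((556.6342163085938, 76.65878295898438), (352.277587890625, 220.83863830566406), 82.47752380371094) 90.23062209196358
1.15 [ 228.82353402 -581.60336406  292.24511408] array([[ 9.30563151e-01,  3.66131426e-01, -2.76835932e-05],
       [ 3.66131424e-01, -9.30563151e-01, -4.71836617e-05],
       [-4.30367530e-05,  3.37715435e-05, -9.99999999e-01]]) [ 0.33645527 -1.22326311 -0.81247975]
```

```bash
python3 - <<'E'
import cv2
a=cv2.imread("pics/top0.png")[100:330,160:460]
cv2.imwrite("pics/top_c.png",cv2.resize(a,(780,598),interpolation=cv2.INTER_CUBIC))
E
```

```text
(no output)
```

View pics/top_c.png

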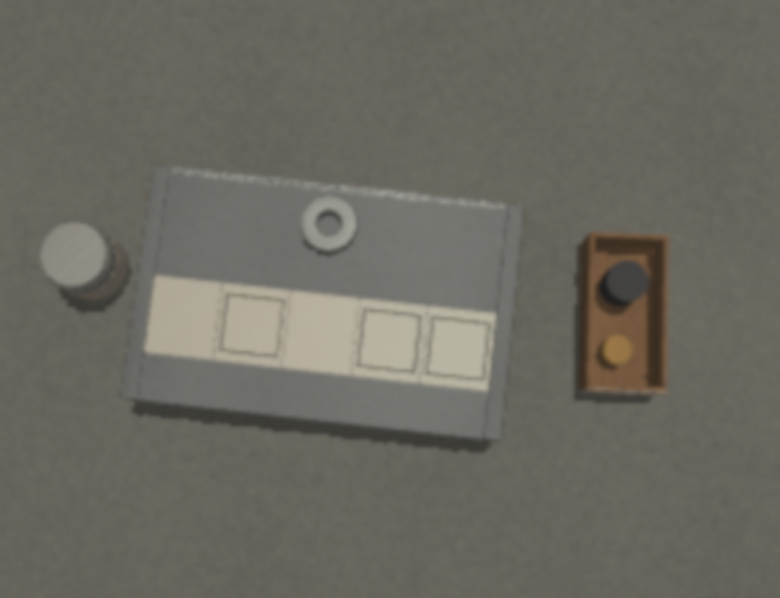

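View pics/scene0.png

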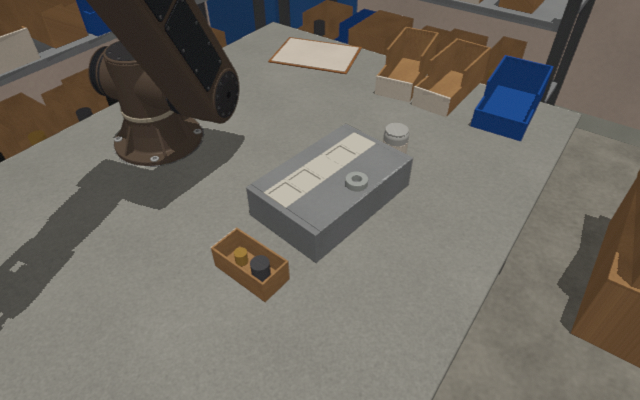

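The top crop shows recessed plates at crop pixels (252,325), (388,340) and (459,348). The tiles at (182,318) and (320,332) are plain. The bearing stands behind the row, with the can and the carton on either side of the unit.

```bash
cat > t.py <<'E'
from h import *
s=snapshot("top"); print("drawer check")
px={"A":(252,325),"B":(388,340),"C":(459,348)}
W={k:world(s,(160+(x+.5)/2.6-.5,100+(y+.5)/2.6-.5),88) for k,(x,y) in px.items()}
d=W["A"]-W["C"]; yaw=np.degrees(np.arctan2(-d[0],d[1])); print("yaw",yaw,"len",np.linalg.norm(d[:2]))
o=manip.get_obs(); R=np.array(o["orientation"]); p=np.array(o["position"])
tx=np.degrees(np.arctan2(R[1,0],R[0,0])); print("turn rad",np.radians(tx-yaw))
for k,w in W.items():
    t=w.copy(); t[2]=90+78+30
    print(k,w.round(1),"shift cm to 30 above top",(R.T@(t-p)/10).round(2))
print(o["t"],p,o["force"],o["gripper_width"])
E
python3 t.py
```

```text
drawer check
yaw -7.4518173980674485 len 192.98819214599573
turn rad 0.5049000588616182
A [534.4 144.2  88. ] shift cm to 30 above top [ 55.01 -56.35   9.42]
B [518.1  18.4  88. ] shift cm to 30 above top [ 48.88 -45.25   9.42]
C [509.4 -47.2  88. ] shift cm to 30 above top [ 45.68 -39.46   9.42]
1.2 [ 228.83693007 -581.60946898  292.27725993] [-0.31476188  0.27950224 -0.72871304] 94.77759996625248
```

>>> {"fn": "servo_tool", "kwargs": {
  "commands": [45.7,-39.5,3,0.505,-1,45.7,-39.5,3,0.505,-1,45.7,-39.5,3,0.505,-1,45.7,-39.5,3,0.505,-1,45.7,-39.5,3,0.505,-1,45.7,-39.5,3,0.505,-1,45.7,-39.5,3,0.505,-1,45.7,-39.5,3,0.505,-1,45.7,-39.5,3,0.505,-1,45.7,-39.5,3,0.505,-1,45.7,-39.5,3,0.505,-1,45.7,-39.5,3,0.505,-1],
  "squeeze": 5
}}

```text
t: 2.4
position: [507.7, -49.4, 262.6]
orientation: [[0.992, -0.13, 0.001], [-0.13, -0.992, -0.0], [0.001, 0.0, -1.0]]
force: [1.2, -0.5, -0.0]
gripper_width: 4.8
grasp_force: 0.0
```

>>> {"fn": "servo_tool", "kwargs": {
  "commands": [0,0,4,0,-1,0,0,7.5,0,-1,0,0,9,0,-1,0,0,9,0,-1,0,0,9,0,-1]
}}

```text
t: 2.9
position: [507.3, -51.5, 172.9]
orientation: [[0.992, -0.13, 0.0], [-0.13, -0.992, -0.0], [0.0, 0.0, -1.0]]
force: [1.6, 0.2, 0.2]
gripper_width: 0.4
grasp_force: 0.0
```

```bash
python3 -c "
from h import *
for n in('scene','top'):
    s=snapshot(n); cv2.imwrite(f'pics/{n}1.png',s['color'])
a=cv2.imread('pics/scene1.png')[120:260,220:440]
cv2.imwrite('pics/scene1c.png',cv2.resize(a,(792,504)))
o=manip.get_obs();print(o['position'],o['force'],o['gripper_width'])"
```

```text
[507.4926731  -51.63037597 173.6103391 ] [ 0.65479703 -0.27768473  0.29850437] 0.38066359835798874
```

View pics/scene1c.png

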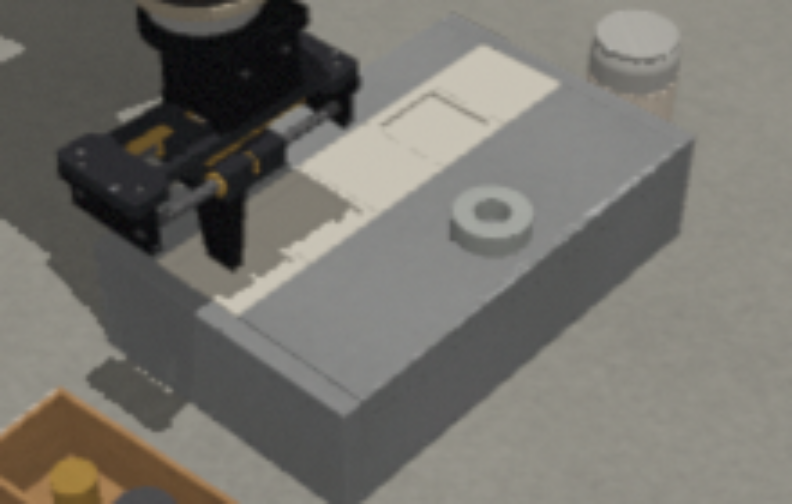

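The crop shows the closed fingers over the right-hand recess, about 5 mm off centre. I'll correct that and descend.

>>> {"fn": "servo_tool", "kwargs": {
  "commands": [0.15,-0.45,0,0,-1,0.15,-0.45,0.4,0,-1,0.15,-0.45,0.7,0,-1,0.15,-0.45,0.7,0,-1,0.15,-0.45,0.7,0,-1]
}}

```text
t: 3.5
position: [509.1, -47.1, 165.4]
orientation: [[0.992, -0.13, -0.0], [-0.13, -0.992, -0.0], [-0.0, 0.0, -1.0]]
force: [-0.1, 0.1, 0.9]
gripper_width: 0.5
grasp_force: 0.0
```

>>> {"fn": "servo_tool", "kwargs": {
  "commands": [0,0,0.1,0,-1,0,0,0.2,0,-1,0,0,0.2,0,-1,0,0,0.2,0,-1]
}}

```text
t: 3.9
position: [509.1, -47.2, 164.8]
orientation: [[0.992, -0.13, 0.001], [-0.13, -0.992, -0.0], [0.001, 0.0, -1.0]]
force: [-4.9, 0.9, 19.0]
gripper_width: 0.7
grasp_force: 9.7
```

C is rigid: 19 N at rest level. On to B.

>>> {"fn": "servo_tool", "kwargs": {
  "commands": [0,0,-1.5,0,-1,0,0,-2,0,-1,0,-3.5,-2,0,-1,0,-6.6,-2,0,-1,0,-6.6,-2,0,-1,0,-6.6,-2,0,-1,0,-6.6,-1,0,-1,0,-6.6,-0.6,0,-1,0,-6.6,-0.6,0,-1]
}}

```text
t: 4.8
position: [517.4, 17.6, 168.5]
orientation: [[0.991, -0.131, -0.002], [-0.131, -0.991, 0.0], [-0.002, 0.0, -1.0]]
force: [-1.1, 0.4, -0.3]
gripper_width: 0.5
grasp_force: 0.0
```

>>> {"fn": "servo_tool", "kwargs": {
  "commands": [0,0,0.2,0,-1,0,0,0.4,0,-1,0,0,0.5,0,-1,0,0,0.5,0,-1,0,0,0.5,0,-1]
}}

```text
t: 5.3
position: [517.7, 18.3, 164.5]
orientation: [[0.992, -0.13, 0.0], [-0.13, -0.992, -0.0], [0.0, 0.0, -1.0]]
force: [1.1, 0.0, 0.1]
gripper_width: 0.7
grasp_force: 0.0
```

>>> {"fn": "servo_tool", "kwargs": {
  "commands": [0,0,0.1,0,-1,0,0,0.15,0,-1,0,0,0.15,0,-1]
}}

```text
t: 5.6
position: [517.7, 18.3, 163.1]
orientation: [[0.992, -0.13, 0.0], [-0.13, -0.992, -0.0], [0.0, 0.0, -1.0]]
force: [-0.6, 0.3, 4.5]
gripper_width: 0.4
grasp_force: 1.9
```

>>> {"fn": "servo_tool", "kwargs": {
  "commands": [0,0,0.1,0,-1,0,0,0.15,0,-1,0,0,0.15,0,-1]
}}

```text
t: 5.9
position: [517.7, 18.3, 161.5]
orientation: [[0.992, -0.13, 0.0], [-0.13, -0.992, -0.0], [0.0, 0.0, -1.0]]
force: [-1.4, 0.5, 3.3]
gripper_width: 0.2
grasp_force: 2.0
```

B gives. Pressing on through the catch travel.

>>> {"fn": "servo_tool", "kwargs": {
  "commands": [0,0,0.1,0,-1,0,0,0.2,0,-1,0,0,0.25,0,-1,0,0,0.25,0,-1]
}}

```text
t: 6.3
position: [517.7, 18.3, 158.9]
orientation: [[0.992, -0.13, 0.0], [-0.13, -0.992, -0.0], [0.0, 0.0, -1.0]]
force: [0.0, 0.9, 4.1]
gripper_width: 0.4
grasp_force: 1.9
```

```bash
cat > f.py <<'E'
import sys; from h import *
s=snapshot('scene'); a=s['color'][100:280,180:440]
cv2.imwrite(sys.argv[1],cv2.resize(a,(780,540)))
o=manip.get_obs();print(o['t'],o['position'],o['force'])
s=snapshot('top')
for q in("bearing","can","carton"):
    for r in landmark_of(s,q)[:1]: print(q,world(s,r["point"],90 if q=="bearing" else 0).round(1))
P=world(s,(286,240),0)
# drawer front: depth column profile in front of the unit
u=np.arange(215,225); print({int(x):np.nanmedian(s["depth"][240:280,int(x)]) for x in (225,285,340)})
r=trace(s,"drawer"); print([(round(x["score"],2),x["point"],int(x["region"].sum())) for x in r[:2]])
E
python3 f.py pics/p2.png
```

```text
6.35 [517.74799275  18.31291171 158.93582472] [-0.9637674   1.47463172  3.98962585]
bearing [625.6  80.7  90. ]
can [601.1 304.5   0. ]
carton [ 538.2 -213.9    0. ]
{225: np.float32(1209.231), 285: np.float32(688.3876), 340: np.float32(776.20605)}
[(0.76, [236.2, 263.1], 954)]
```

View pics/p2.png

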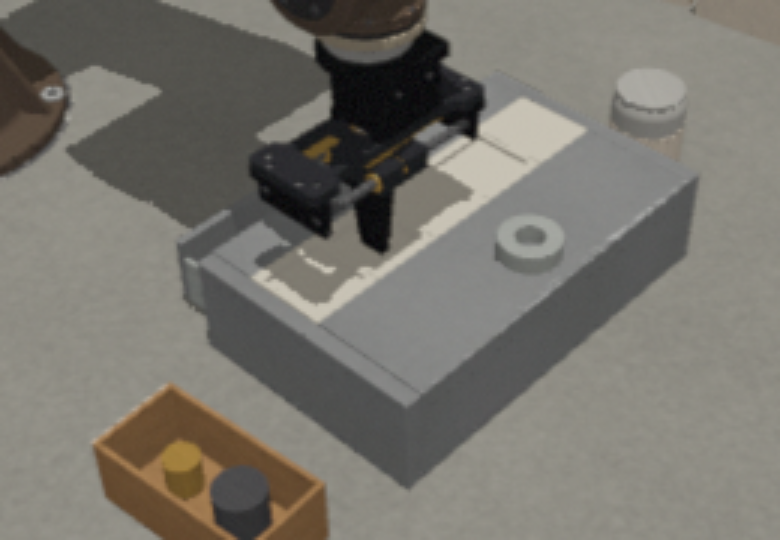

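The drawer is coming out: its front shows at crop pixels (200,260). I'll hold briefly so it finishes, then rise straight clear.

>>> {"fn": "servo_tool", "kwargs": {
  "commands": [0,0,0,0,-1,0,0,0,0,-1,0,0,0,0,-1,0,0,0,0,-1,0,0,0,0,-1,0,0,-1,0,-1,0,0,-3,0,-1,0,0,-6,0,-1,0,0,-10,0,-1,0,0,-14,0,-1,0,0,-14,0,-1,0,0,-14,0,-1]
}}

```text
t: 7.8
position: [517.4, 18.3, 299.7]
orientation: [[0.992, -0.13, 0.001], [-0.13, -0.992, -0.0], [0.001, 0.0, -1.0]]
force: [-0.4, -0.4, 0.1]
gripper_width: 0.3
grasp_force: 0.0
```

```bash
python3 f.py pics/p3.png
```

```text
7.85 [517.1662236   18.28746073 298.64310755] [-0.40581047  0.41244717 -0.29838775]
bearing [627.1  79.5  90. ]
can [610.4 311.1   0. ]
carton [ 535.4 -212.2    0. ]
{225: np.float32(1213.3374), 285: np.float32(643.8063), 340: np.float32(661.001)}
[(0.75, [236.6, 264.3], 904)]
```

View pics/p3.png

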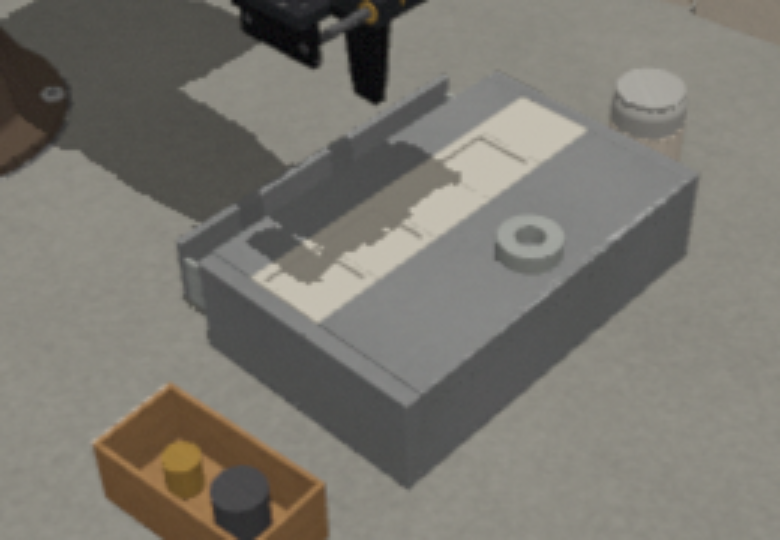

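The drawer is out and the arm is clear. A quick check of how far it came.

```bash
python3 - <<'E'
from h import *
s=snapshot("top"); r=trace(s,"drawer")[0]
v,u=np.nonzero(r["region"]); P=np.array([world(s,(a,b)) for a,b in zip(u,v)])
y=np.radians(-7.45); c=np.array([[np.cos(y),np.sin(y)],[-np.sin(y),np.cos(y)]])
A=[534.4,144.2]; Q=(P[:,:2]-A)@c.T+[-30,64]
m=P[:,2]>40; print(np.percentile(Q[m],[1,5,50,99],axis=0).round(), np.percentile(P[m,2],[5,50,95]))
s=snapshot("scene")
H,Wd=s["depth"].shape; v,u=np.mgrid[100:280,180:440]; 
P=np.array([world(s,(a,b)) for a,b in zip(u.ravel(),v.ravel())]); Q=(P[:,:2]-A)@c.T+[-30,64]
m=(P[:,2]>45)&(P[:,2]<100)&(Q[:,0]<-80)&(Q[:,0]>-200)&(abs(Q[:,1])<176)
print(np.percentile(Q[m,0],[1,5,20,50]).round(), m.sum())
E
```

```text
[[-159.  -79.]
 [-158.   -7.]
 [-153.  107.]
 [-108.  157.]] [ 46.92542715  71.15158553 585.91866175]
[-157. -154. -151. -106.] 2063
```

```bash
python3 -c "
from station import manip
print(manip.sign_off())"
```

```text
the job is handed in; nothing more can be done
None
```

The release was the plate at unit y = -64. Pressing it sprang the drawer out about 50 mm; I then let go, moved clear and handed the job in at about 8 s, leaving the bearing, can and carton untouched.

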